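Nip a cake tin in the clamp jig and lock the carriage

TASK

Slide the jig's carriage along its slot, by its knob or body, so that it pushes the cake tin up against the back stop and the carriage's sprung pad is pressed in about halfway, holding the tin snugly; never drive the pad in until it bottoms. Then turn the carriage's tilted knob clockwise until the needle on its dial stands over the mark, and let go with the tin still snugly held. Leave the carton, the jar and the brush where they are.

Things in the scene. Friction and masses are not known exactly. Their poses are not given: they have to be found in the camera images.
- jig: Fixed clamp jig with the chrome wire rack it is bolted to. Origin: on the table under the middle of its base plate; z up, +y along the slot from carriage to back stop. Plate 150 x 420 mm (x, y), top at z = 16 mm. End bracket at y = 183 to 205 mm, 86 mm high. Rack posts (22 mm thick) at x = -90 and 190, y = 50 and 335 mm, to z = 297 mm.
- stop_mid (a point): Point fixed on the jig at x = 0, y = 140, z = 40 mm of its frame: the mid-place of the adjustable back stop, a steel block 70 mm wide, 12 mm thick, top at z = 58 mm, on a screw before the bracket. Its flat face towards the tin lies up to 15 mm either side (y) of this point, differently each time; it is not reported and does not yield: find it by feel.
- deck_edge (a point): Middle of the lower edge, on the carriage's side, of the rack's wire deck, 245 mm above the table. The deck reaches from here 397 mm towards the jig's +y, 153 mm to either side (x) and 24 mm up, over tin and back stop. It is solid to a gripper: as the carriage slides in, a gripper standing straight down on the knob strikes it and must lean back to the jig's -y.
- carriage: Grey carriage, 80 x 70 mm (x, y), bearing knob, dial and sprung pad. Origin: middle of its underside, at x = 0, z = 16 mm of the jig; axes as the jig's. Slides along the jig's y only (origin y = -150 to +10 mm). Takes about 11 N to slide; stays where left, also against the pad's spring. Pushing the tin along adds 1 to 2 N; pressing it on the back stop raises the push from 14 to 21 N.
- pad_free (a point): Point fixed on the carriage, 75 mm ahead (+y) of its origin, 24 mm up: where the middle of the sprung pad's flat rubber face (60 wide, 32 mm high) stands while free. It yields from 3 N on, 0.6 N more per mm, and bottoms 12 mm in (10.2 N); about halfway is 6 mm, 6.6 N.
- tin: The open round aluminium cake tin, 120 mm across the rim, 116 mm across the bottom, 45 mm high, about 0.16 kg, standing on the base plate between pad and back stop. Origin: centre of its underside, z up.
- knob_grip (a point): On the axis of the carriage's round black knurled knob: grip 40 mm in diameter, 28 mm long, outer end 12 mm beyond this point; below the grip a stem 16 mm long, 18 mm thick, on a sloping plate. The point's z is the knob's axis, outward: 35 degrees from vertical, leaning to the jig's -y (away from the tin). Takes 0.06 N m to turn; stays where left.
- pointer (a joint): Angle (rad) of the dark needle on the carriage's white level dial (74 mm across), geared to the knob: +0.6 rad for each rad that the knob turns clockwise as seen facing its outer end. 1.44 = over the black mark on the rim, needle along the jig's +x. Starts between 0.06 and 0.6; can overrun to 1.98.
- carton: Bystander: loose cardboard carton 100 x 75 x 85 mm, beyond the back stop's end of the jig. Origin: centre of its underside.
- jar: Bystander: loose amber jar, 60 mm across, 90 mm high, beyond the carriage's end of the jig. Origin: centre of its underside.
- brush: Bystander: loose brush lying on the table in front of the jig. Origin: underside, near its middle.
There are look-alikes about, which are no part of the job. There is more than one size of the tin; the job needs the smallest.

How it is judged (in metres and radians):
On the way, in this order (a step that is already met when the one before it is completed fails the run):
1. the sprung pad nips the tin against the back stop (carriage presses the tin with 4.2 to 9.6 N, that is pad 2 to 11 mm in), needle still short of the mark (contact force between carriage and tin between 4.2 and 9.6 N and value of joint pointer below 1.3 rad), for 0.2 s.
2. the needle is brought over the mark (within 0.12 rad) (value of joint pointer between 1.32 and 1.56 rad), for 0.2 s.
At the end, for the whole second after the job is handed in: The pad holds the upright tin against the back stop with 4.2 to 9.6 N (pad 2 to 11 mm of its 12 mm in), the needle is within 0.12 rad of the mark, carriage and tin are at rest (all of step 2 and contact force between carriage and tin between 4.2 and 9.6 N and angle between tin's own z axis and vertical below 0.06 rad and linear speed of each of carriage, tin below 0.01 m/s); the robot touches nothing.
It fails at once if the pad driven in until it bottoms: tin squeezed with more than 16 N (contact force between carriage and tin above 16 N).
It fails at once if the tin tipped up (more than 0.3 rad) (angle between tin's own z axis and vertical above 0.3 rad).
It fails at once if carton, jar or brush moved more than 25 mm (distance of any of carton, jar, brush from where it was at the start of the episode above 0.025 m).
It also fails if it takes over 61 s, if anything falls off the work surface, if the arm or the gripper's body presses on something with over 40 N, if the wrist force passes 120 N, or if a joint passes its speed limit or range.

ROBOT

A 7-joint arm with a two-finger parallel gripper is mounted at the origin on the work surface. World frame = base frame: x ahead of the robot, y to its left, z up, the work surface at z = 0. Lengths are in m, angles in degrees, forces in N, time in s.
With the tool pointing down it reaches from about 0.4 to 0.75 m from the base axis. Payload 19.5 kg.
Tool frame: the origin (TCP) lies midway between the tips of the shut fingers; the grasp point (between the pads) lies 19 mm behind it; y points along the fingers, x is the direction in which the jaws open and shut, and the axes are right-handed (so a half turn about y gives the same grasp; the last joint's range is limited). The gripper opens to 85 mm and grips with 20 to 120 N. Pads are 22 mm wide; open, the fingers measure 114 mm over their backs; the gripper's body (76 mm by 85 mm) begins 54 mm behind the grasp point. The pads swing forward as they close: fully open they stand 13 mm farther back than shut.
Start: joints at [69.345, 40.479, -1.581, 85.061, 1.261, 54.483, -4.326], TCP at [0.18, -0.546, 0.231] pointing down, gripper open.
Joint ranges: [-155.06, 155.06], [-18.47, 123.98], [-90, 86.84], [0, 140.48], [-83.41, 263.41], [0, 116], [-161.91, 161.91]. Speed limits (degrees/s): [108.29, 108.29, 147.25, 147.25, 172.46, 172.46, 172.46].

INTERFACE

Orientations are given as a 3x3 rotation matrix whose columns are the frame's x, y, z axes.
In Python, from bench import * gives the robot as it stands.
- The arm moves only by the tool step_arm, never from a script. Its argument "rows" is one flat list of numbers, 4 for each row, row after row: the shift along the tool's x, y, z in mm, then the turn about the tool's y in rad. A call has 1 to 20 rows; each row is the pose to reach, as a shift and turn from the pose commanded when the call began, along the tool's axes at that moment; what a row does not reach only later rows make up. A row lasts 1/12 s, in which the tool goes at most 41.7 mm and 7.16 degrees, less where a joint would pass 70% of its speed; a pose out of reach is approached as far as the arm can. A call with a gripper value outside its range is refused whole. "grip" is the finger opening in mm, from 0 to 85.4, set as the call begins (left out, the last holds). The fingers move at their own pace and stop on an object; "newtons" is the grip in N (left out, the last holds). Time passes only in rows, so rows that repeat a pose let the fingers close. It gives the time, the measured TCP pose, the force and the opening at its end, in the units of the state.
- state(): the state, without advancing time (a new reading comes with each control period).
- snapshot(name): name is "scene" or "side" or "wrist"; returns a dict with "frame" (384x512x3 uint8, red, green, blue), "fx", "fy", "cx", "cy" (pixels), "R" (3x3) and "t" (3): a world point X has camera coordinates R X + t. Camera axes: x right, y down, z forward; pixel columns grow to the right and rows downward; lengths in m; the calibration is good to about 2 mm. A picture is of the moment at which its call begins. There is no depth.
- finish_job(): hands the job in, once; it reports no verdict.
The state is a dict: "time_s": time; "joint_pos": joint angles; "dq": joint speeds; "joint_efforts": joint torques, N m; "position": TCP position; "eef_rot": TCP orientation; "wrist_force": force on the tool from outside, world axes, zero at the start; "wrist_torque": the same for the moment, N m; "width": finger opening in m.
Only numpy, scipy, OpenCV 4.12 (cv2) and the standard library are available. Lean on these libraries where they do the work, as an engineer would, in place of code of your own. Each camera call takes 0.05 s, during which the arm holds its last target.

## Working session

There is one attempt and no reset: what is moved stays moved. The work goes in short steps, Python scripts to look and compute and a tool call to move; the robot and the scene stay as the last step left them, time stands still between calls to the robot, and variables do not carry over. Pictures are saved under pics/ and viewed, and the job is handed in when it is done.

Besides the shell and the picture viewer there is one more tool, called after "Call:" as name(argument=value, ...) on one line, values as JSON. step_arm: Moves the arm, as the interface text tells. Its arguments: {"type":"object","properties":{"rows":{"type":"array"},"grip":{"type":"number"},"newtons":{"type":"number"}},"required":["rows"]}

```bash
mkdir -p pics; ls
python3 - <<'E'
from bench import *
import cv2,numpy as np
s=state()
for k,v in s.items(): print(k,np.round(v,4).tolist())
for n in ("scene","side","wrist"):
    p=snapshot(n); cv2.imwrite(f"pics/{n}0.png",p["frame"][:,:,::-1]); 
    print(n,p["fx"],p["cx"],p["cy"],np.round(p["R"],3).tolist(),np.round(p["t"],3).tolist(), (-np.array(p["R"]).T@p["t"]).round(3))
E
```

```text
pics
time_s 0.0
joint_pos [69.3437, 40.5154, -1.5837, 85.0835, 1.2592, 54.4824, -4.3259]
dq [0.003, -0.0432, 0.0651, -0.0357, -0.129, -0.0187, 0.0633]
joint_efforts [-0.0007, -88.3216, 1.2344, -23.6175, 0.0169, 0.0065, 0.0]
position [0.1802, -0.5458, 0.2308]
eef_rot [[0.3135, -0.0004, 0.9496], [-0.9496, 0.0011, 0.3135], [-0.0011, -1.0, -0.0]]
wrist_force [-0.434, -0.8002, -0.1761]
wrist_torque [-0.0131, -0.0337, 0.0535]
width 0.0853
scene 434.52539122049086 261.7814996693326 201.56605872454205 [[0.182, -0.983, 0.002], [-0.934, -0.174, -0.311], [0.306, 0.054, -0.95]] [-0.009, 0.568, 1.05] [0.21  0.033 1.175]
side 361.06408673482986 247.95834759092193 191.45343956854137 [[0.995, -0.1, -0.013], [-0.066, -0.543, -0.837], [0.077, 0.834, -0.547]] [-0.52, 0.231, 0.879] [ 0.466 -0.659  0.667]
wrist 341.56722778530815 253.3926739749147 197.18560992562058 [[0.315, -0.949, -0.001], [-0.905, -0.301, 0.3], [-0.285, -0.094, -0.954]] [-0.575, -0.04, 0.379] [ 0.253 -0.522  0.373]
```

View pictures.

View pics/scene0.png

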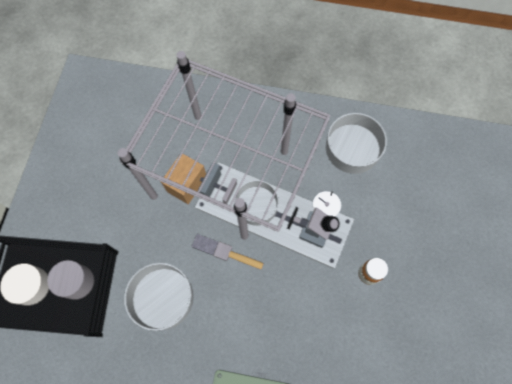

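View pics/side0.png

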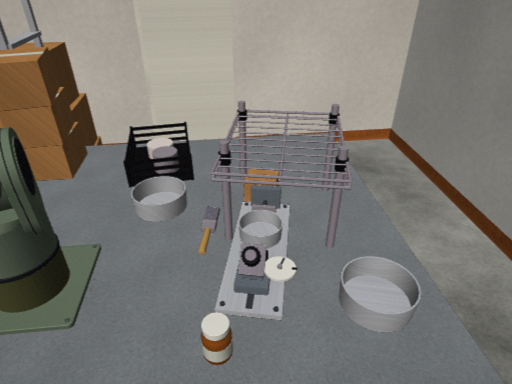

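View pics/wrist0.png

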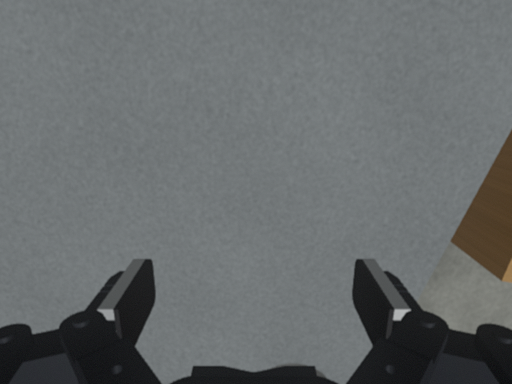

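Run:
```python
import cv2
a=cv2.imread("pics/scene0.png")[140:290,180:400]; cv2.imwrite("pics/sc_c.png",cv2.resize(a,None,fx=3.6,fy=3.6,interpolation=cv2.INTER_CUBIC))
a=cv2.imread("pics/side0.png")[160:330,190:330]; cv2.imwrite("pics/si_c.png",cv2.resize(a,None,fx=3.5,fy=3.5,interpolation=cv2.INTER_CUBIC))
```

```text
(no output)
```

View pics/sc_c.png

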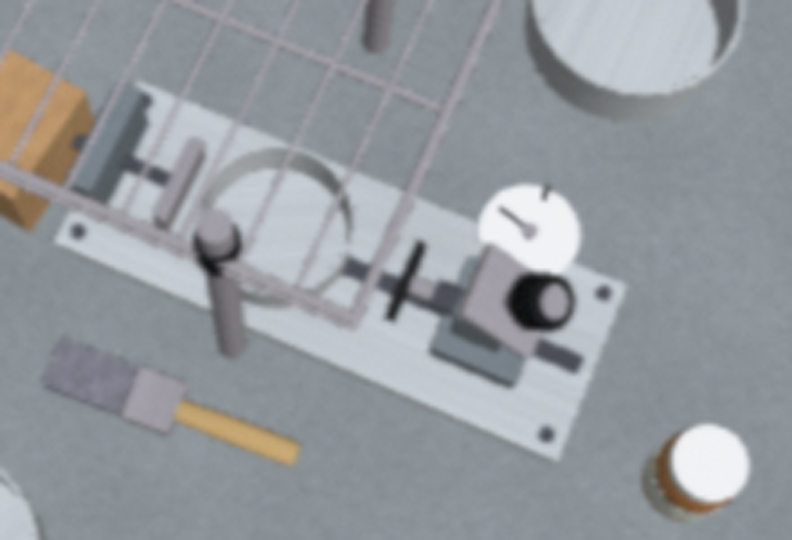

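View pics/si_c.png

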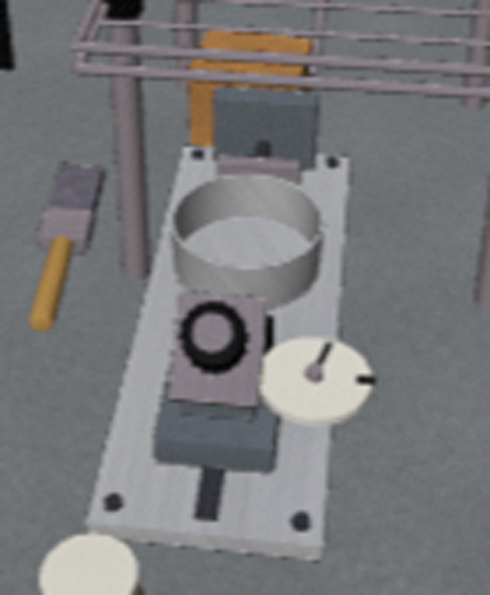

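```bash
cat > h.py <<'E'
from bench import *
import cv2,numpy as np
def ray(p,u,v):
    R=np.array(p["R"]);t=np.array(p["t"]);d=R.T@np.array([(u-p["cx"])/p["fx"],(v-p["cy"])/p["fy"],1.]);return -R.T@t,d/np.linalg.norm(d)
def onz(p,u,v,z):
    o,d=ray(p,u,v);return o+d*(z-o[2])/d[2]
def tri(p1,a,p2,b):
    o1,d1=ray(p1,*a);o2,d2=ray(p2,*b)
    s=np.linalg.lstsq(np.c_[d1,-d2],o2-o1,rcond=None)[0]
    x,y=o1+s[0]*d1,o2+s[1]*d2;return (x+y)/2,np.linalg.norm(x-y)
def proj(p,X):
    c=np.array(p["R"])@X+p["t"];return [p["fx"]*c[0]/c[2]+p["cx"],p["fy"]*c[1]/c[2]+p["cy"]]
E
python3 - <<'E'
from h import *
sc=snapshot("scene");si=snapshot("side")
S=lambda a,b:(a/3.6+180-.4,b/3.6+140-.4)
D=lambda a,b:(a/3.5+190-.4,b/3.5+160-.4)
C=[onz(sc,*S(*q),.016) for q in [(557,460),(627,287),(55,240),(138,85)]]
E=[onz(si,*D(*q),.016) for q in [(90,528),(322,545),(183,148),(349,157)]]
for Q in (C,E):
    for c in Q: print(c.round(4))
    print("w",np.linalg.norm(Q[0]-Q[1]),np.linalg.norm(Q[2]-Q[3]),"l",np.linalg.norm(Q[0]-Q[2]),np.linalg.norm(Q[1]-Q[3]))
    n=(Q[2]+Q[3]-Q[0]-Q[1]);print("yaw of +y",np.degrees(np.arctan2(n[1],n[0])),"mid",sum(Q)/4)
k,e=tri(sc,S(555,302),si,D(213,337));print("knob end",k.round(4),e)
k,e=tri(sc,S(530,230),si,D(315,374));print("dial ctr",k.round(4),e)
for nm,a,b in(("deck near corner",S(350,322),D(80,68)),):
    k,e=tri(sc,a,si,b);print(nm,k.round(4),e)
E
```

```text
[ 0.437  -0.1253  0.016 ]
[ 0.5794 -0.1607  0.016 ]
[0.5358 0.2806 0.016 ]
[0.675 0.245 0.016]
w 0.14669116660716852 0.14371781761440813 l 0.41765980238901984 0.41686501773162965
yaw of +y 76.53064512566937 mid [0.55678574 0.05989679 0.016     ]
[ 0.4379 -0.1331  0.016 ]
[ 0.58   -0.1618  0.016 ]
[0.5319 0.2757 0.016 ]
[0.6775 0.244  0.016 ]
w 0.14497836614417034 0.14903634146551376 l 0.4194912981047527 0.4173979392242351
yaw of +y 76.76750329144156 mid [0.5568153  0.05618127 0.016     ]
knob end [ 0.5216 -0.0938  0.1325] 0.0017197264485222857
dial ctr [ 0.5897 -0.0753  0.0755] 0.002079667352230129
deck near corner [0.4514 0.0417 0.2474] 0.0022548103017142086
```

```bash
cat >> h.py <<'E'
YAW=np.radians(-13.35);JO=np.array([.5568,.058,0.])
J=np.array([[np.cos(YAW),-np.sin(YAW),0],[np.sin(YAW),np.cos(YAW),0],[0,0,1]])
def toj(X): return J.T@(np.array(X)-JO)
def tow(X): return J@np.array(X)+JO
E
python3 - <<'E'
from h import *
sc=snapshot("scene");si=snapshot("side")
S=lambda a,b:(a/3.6+180-.4,b/3.6+140-.4)
D=lambda a,b:(a/3.5+190-.4,b/3.5+160-.4)
mm=lambda v:(1000*v).round(1)
for q in [(557,460),(627,287),(55,240),(138,85)]: print("plate",mm(toj(onz(sc,*S(*q),.016))))
# pad top edge z=.056
for q in [(388,318),(413,243),(397,320),(424,245)]: print("pad top",mm(toj(onz(sc,*S(*q),.056))))
for q in [(155,465),(268,472)]: print("carr back bottom side",mm(toj(onz(si,*D(*q),.018))))
for q in [(430,352),(515,385)]: print("carr sc",mm(toj(onz(sc,*S(*q),.018))))
for q in [(155,222),(175,225),(205,140)]: print("stop top",mm(toj(onz(sc,*S(*q),.058))))
for q in [(218,163),(298,170)]: print("stop top side",mm(toj(onz(si,*D(*q),.058))))
# tin rim: 
for q in [(204,195),(352,225),(280,150),(270,303)]: print("tin rim",mm(toj(onz(sc,*S(*q),.061))))
for q in [(173,232),(322,235),(245,178)]: print("tin rim side",mm(toj(onz(si,*D(*q),.061))))
c=toj(tri(sc,S(350,322),si,D(80,68))[0]);print("deck corner",mm(c))
for nm,z,q in(("deck low edge corner",.245,(80,70)),("edge r",.245,(490,91))): print(nm,mm(toj(onz(si,*D(*q),z))))
d,_=tri(sc,S(530,230),si,D(315,374));print("dial",mm(toj(d)))
k,_=tri(sc,S(555,302),si,D(213,337));print("knob",mm(toj(k)))
# needle tip
for nm,p,q in(("tip sc",sc,S(502,211)),("tip si",si,D(329,346)),("c sc",sc,S(530,230)),("c si",si,D(315,374)),("mark sc",sc,S(546,192)),("mark si",si,D(365,380))): print(nm,mm(toj(onz(p,*q,d[2]))))
# jar, brush
print("jar",mm(toj(onz(sc,*S(710,465),.09))),onz(sc,*S(710,465),.09))
E
```

```text
plate [ -74.2 -206.    16. ]
plate [  72.5 -207.6   16. ]
plate [-71.9 211.7  16. ]
plate [ 71.8 209.3  16. ]
pad top [-35.3 -50.9  56. ]
pad top [ 25.7 -45.5  56. ]
pad top [-34.  -57.5  56. ]
pad top [ 27.6 -53.7  56. ]
carr back bottom side [ -39.  -160.3   18. ]
carr back bottom side [  35.2 -157.2   18. ]
carr sc [-36.9 -88.5  18. ]
carr sc [ -34.5 -156.7   18. ]
stop top [-38.2 137.9  58. ]
stop top [-34.2 123.2  58. ]
stop top [ 36.9 131.4  58. ]
stop top side [-32.7 128.1  58. ]
stop top side [ 33.8 125.7  58. ]
tin rim [ -4.6 112.7  61. ]
tin rim [18.7  1.4 61. ]
tin rim [51.6 75.1 61. ]
tin rim [-61.3  32.8  61. ]
tin rim side [-55.2  29.8  61. ]
tin rim side [58.1 39.3 61. ]
tin rim side [ -7.8 105.6  61. ]
deck corner [-98.8 -40.2 247.4]
deck low edge corner [-100.1  -39.6  245. ]
edge r [159.7 -36.2 245. ]
dial [  62.8 -122.1   75.5]
knob [   0.8 -155.8  132.5]
tip sc [ 69.2 -97.4  75.5]
tip si [ 69.6 -95.8  75.5]
c sc [  63.8 -121.7   75.5]
c si [  61.9 -122.7   75.5]
mark sc [  96.4 -121.9   75.5]
mark si [  94.1 -124.3   75.5]
jar [ -50.8 -298.    90. ] [ 0.43852948 -0.22020718  0.09      ]
```

```bash
cat >> h.py <<'E'
def yawnow(R): return np.degrees(np.arctan2(R[1,0],R[0,0]))
def plan(tj,jyaw=None):
    """tj: TCP target in jig frame (mm); jyaw jaw yaw rel. to jig x (deg)"""
    s=state();R=np.array(s["eef_rot"]);p=np.array(s["position"])
    d=R.T@(tow(np.array(tj)/1000)-p)*1000
    y=yawnow(R)-np.degrees(YAW)
    t=0 if jyaw is None else -(jyaw-y)
    t=(t+180)%360-180
    print("shift mm",d.round(1),"turn rad",round(np.radians(t),3),"yaw_rel now",round(y,1))
def st():
    s=state();R=np.array(s["eef_rot"])
    print("t",round(s["time_s"],2),"jig mm",(1000*toj(s["position"])).round(1),"yawrel",round(yawnow(R)-np.degrees(YAW),1),"tilt",np.round(R[:,1],3),"Fj",(J.T@np.array(s["wrist_force"])).round(1),"w",round(s["width"]*1000,1),"q",np.round(s["joint_pos"],0))
def shot(n,name,crop=None,f=1):
    p=snapshot(n);a=p["frame"][:,:,::-1]
    if crop: a=a[crop[1]:crop[3],crop[0]:crop[2]]
    cv2.imwrite("pics/"+name+".png",cv2.resize(np.ascontiguousarray(a),None,fx=f,fy=f,interpolation=cv2.INTER_CUBIC));return p
E
python3 -c "
from h import *
plan([0,-153,225],25); st()"
```

```text
shift mm [-325.2    6.3  466.7] turn rad -1.455 yaw_rel now -58.4
t 0.35 jig mm [-227.  -674.6  231.1] yawrel -58.4 tilt [-0.  0. -1.] Fj [ 0.3 -0.5  0.3] w 85.7 q [69. 40. -2. 85.  1. 54. -4.]
```

Call:
step_arm(rows=[-325,6,467,-1.45,-325,6,467,-1.45,-325,6,467,-1.45,-325,6,467,-1.45,-325,6,467,-1.45,-325,6,467,-1.45,-325,6,467,-1.45,-325,6,467,-1.45,-325,6,467,-1.45,-325,6,467,-1.45,-325,6,467,-1.45,-325,6,467,-1.45,-325,6,467,-1.45,-325,6,467,-1.45,-325,6,467,-1.45,-325,6,467,-1.45], grip=70)

```text
time_s: 1.68
position: [0.5222, -0.0898, 0.225]
eef_rot: [[0.98, -0.0, -0.199], [0.199, 0.0, 0.98], [-0.0, -1.0, 0.0]]
wrist_force: [-0.2, -1.1, 0.2]
width: 0.0698
```

```bash
python3 -c "
from h import *
st(); shot('side','side1',None,1.5);shot('scene','sc1',None,1.5);shot('wrist','w1');plan([0,-153,102],25)"
```

```text
t 1.68 jig mm [   0.5 -151.8  225. ] yawrel 24.8 tilt [-0.  0. -1.] Fj [ 0.1 -1.1  0.2] w 69.8 q [ 18.  38. -22.  95.  17.  51.   1.]
shift mm [  0.4 123.3   1.2] turn rad -0.007 yaw_rel now 24.6
```

View pics/side1.png

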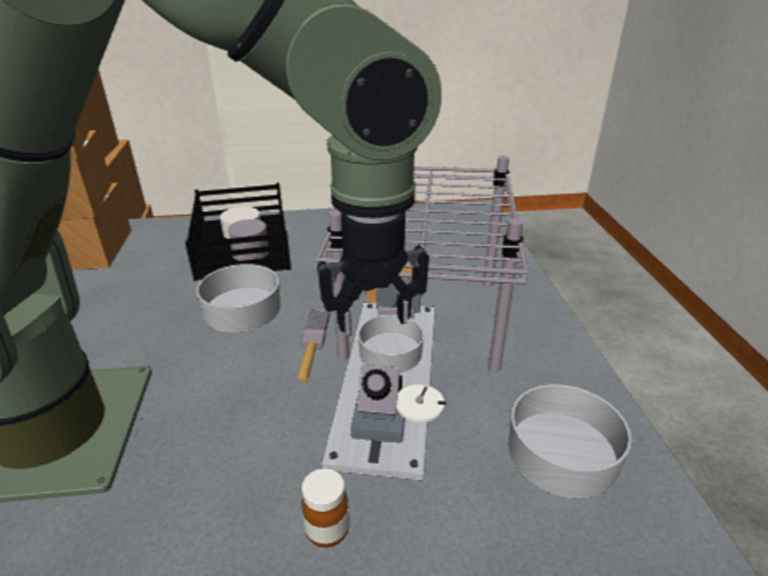

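View pics/sc1.png

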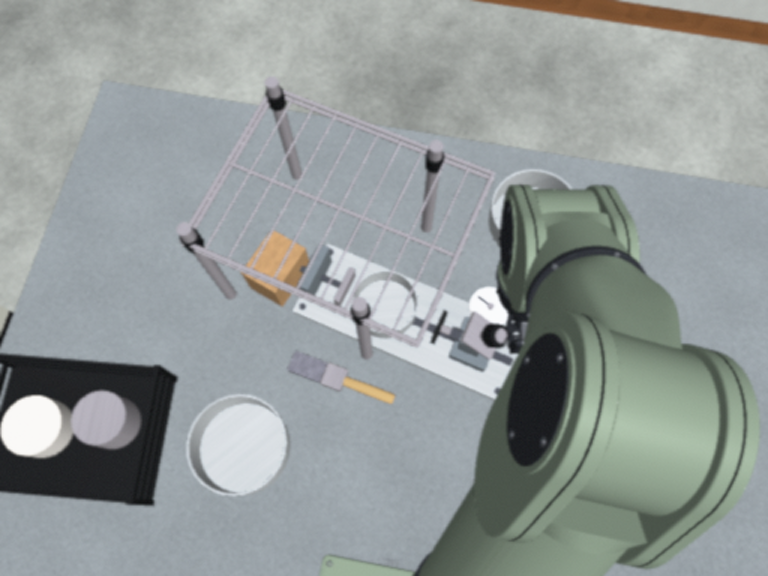

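View pics/w1.png

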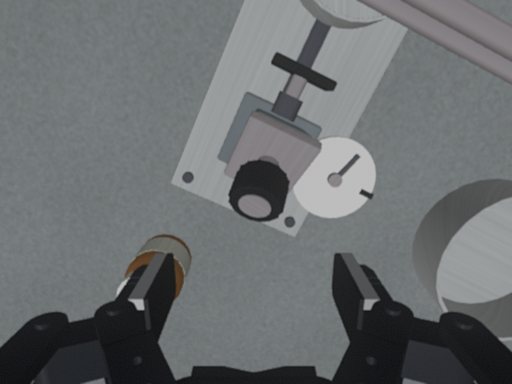

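Call:
step_arm(rows=[0,35,1,0,0,70,1,0,0,105,1,0,0,122,1,0,0,122,1,0,0,122,1,0])

```text
time_s: 2.33
position: [0.5214, -0.0907, 0.1036]
eef_rot: [[0.981, -0.001, -0.196], [0.196, 0.0, 0.981], [-0.001, -1.0, 0.0]]
wrist_force: [0.5, -0.3, 0.4]
width: 0.0701
```

```bash
python3 -c "
from h import *
st(); shot('side','side2',(190,120,350,330),3);shot('wrist','w2');st()"
```

```text
t 2.33 jig mm [  -0.2 -152.8  103.6] yawrel 24.6 tilt [-0.001  0.    -1.   ] Fj [ 0.6 -0.2  0.4] w 70.1 q [ 15.  48. -16. 102.  23.  33.  -4.]
t 2.43 jig mm [   0.6 -152.5  104.8] yawrel 24.6 tilt [ 0.002 -0.    -1.   ] Fj [ 0.   0.9 -0.2] w 70.1 q [ 15.  48. -17. 102.  23.  33.  -4.]
```

View pics/side2.png

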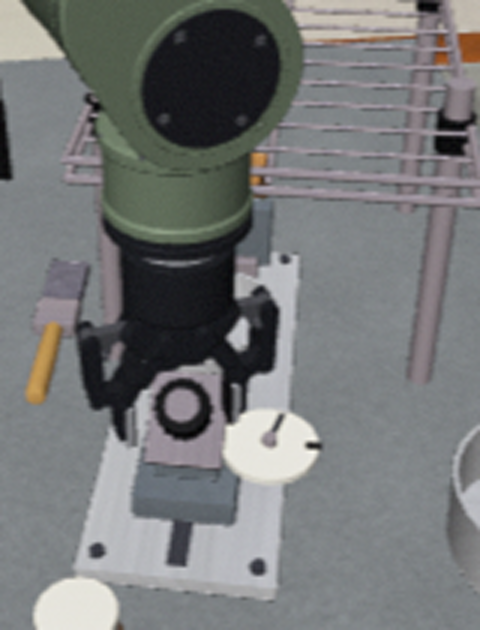

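View pics/w2.png

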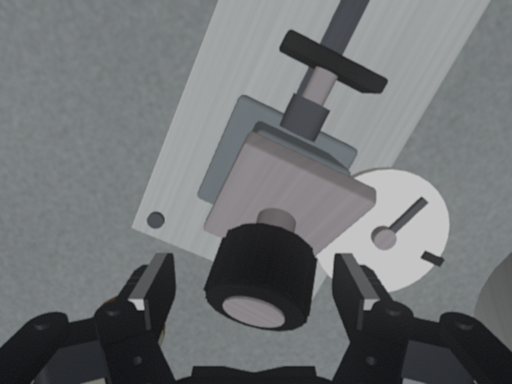

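Call:
step_arm(rows=[0,0,0,0,0,0,0,0,0,0,0,0,0,0,0,0,0,0,0,0,0,0,0,0], grip=30, newtons=25)

```text
time_s: 2.93
position: [0.525, -0.0901, 0.1054]
eef_rot: [[0.981, 0.009, -0.196], [0.196, 0.0, 0.981], [0.009, -1.0, -0.002]]
wrist_force: [12.1, -1.1, 11.3]
width: 0.0431
```

```bash
python3 -c "
from h import *
st(); shot('wrist','w3')"
```

```text
t 2.93 jig mm [   3.3 -151.4  105.4] yawrel 24.7 tilt [ 0.009  0.    -1.   ] Fj [12.   1.7 11.3] w 43.1 q [ 15.  48. -17. 102.  23.  33.  -4.]
```

View pics/w3.png

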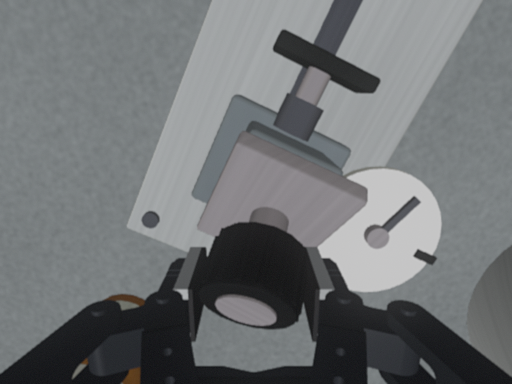

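Call:
step_arm(rows=[2,0,0,0.1,2,0,0,0.2,2,0,0,0.3,2,0,0,0.4,2,0,0,0.5,2,0,0,0.6,2,0,0,0.7,2,0,0,0.8,2,0,0,0.87,2,0,0,0.87,2,0,0,0.87])

```text
time_s: 3.9
position: [0.5213, -0.0886, 0.1043]
eef_rot: [[0.784, -0.005, 0.621], [-0.621, 0.001, 0.784], [-0.004, -1.0, -0.002]]
wrist_force: [-14.1, 2.9, 25.6]
width: 0.0394
```

```bash
python3 -c "
from h import *
st(); shot('side','side4',(190,160,350,330),3);shot('wrist','w4')"
```

```text
t 3.9 jig mm [  -0.7 -150.9  104.3] yawrel -25.0 tilt [-0.005  0.001 -1.   ] Fj [-14.4  -0.4  25.6] w 39.4 q [  8.  48.  -3. 102.   5.  31. -37.]
```

View pics/w4.png

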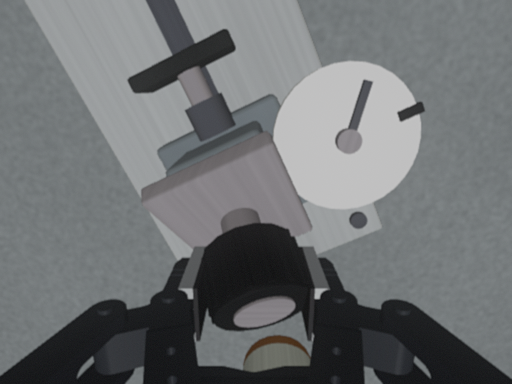

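View pics/side4.png

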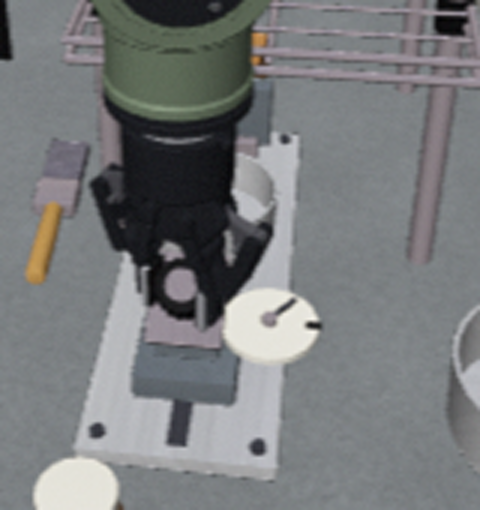

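```bash
cat >> h.py <<'E'
def needle(p,hub,tip,mark=None,z=.0755):
    h=toj(onz(p,*hub,z));a=[]
    for q in (tip,mark):
        if q is None: continue
        d=toj(onz(p,*q,z))-h;a.append(np.arctan2(d[1],d[0]))
    print("hub",(h*1000).round(1),"pointer by jig x",round(1.44-a[0],3), "by mark" ,None if mark is None else round(1.44-(a[0]-a[1]),3))
E
python3 -c "
from h import *
needle(snapshot('wrist'),(348,141),(368,82),(411,111))
D=lambda a,b:(a/3+190-.3,b/3+160-.3)
needle(snapshot('side'),D(268,321),D(295,301),D(313,325))
plan([0,-151,103],25)
"
```

```text
hub [  64.  -123.1   75.5] pointer by jig x 0.554 by mark 0.58
hub [  60.6 -123.6   75.5] pointer by jig x 0.551 by mark 0.546
shift mm [0.7 1.3 0.2] turn rad -0.872 yaw_rel now -25.0
```

Call:
step_arm(rows=[0,0,0,0,0,0,0,0,0,0,0,0,0,0,0,-0.1,0,0,0,-0.2,0,0,0,-0.3,0,0,0,-0.4,0,0,0,-0.5,0,0,0,-0.6,0,0,0,-0.7,0,0,0,-0.8,0,0,0,-0.87,0,0,0,-0.87,0,0,0,-0.87], grip=62)

```text
time_s: 5.27
position: [0.5237, -0.0897, 0.1034]
eef_rot: [[0.981, 0.0, -0.194], [0.194, 0.0, 0.981], [0.0, -1.0, 0.0]]
wrist_force: [0.0, -0.3, 0.2]
width: 0.0619
```

```bash
python3 -c "
from h import *
st();plan([1,-151.5,103],25)"
```

```text
t 5.27 jig mm [   1.9 -151.4  103.4] yawrel 24.5 tilt [ 0.  0. -1.] Fj [ 0.1 -0.3  0.2] w 61.9 q [ 15.  48. -17. 102.  23.  33.  -4.]
shift mm [-0.8  0.4  0.3] turn rad -0.008 yaw_rel now 24.5
```

Call:
step_arm(rows=[0,0,0,0,0,0,0,0,0,0,0,0,0,0,0,0,0,0,0,0,0,0,0,0.1,0,0,0,0.2,0,0,0,0.3,-1,0,0,0.4,-1,0,0,0.5,-1,0,0,0.6,-2,0,0,0.7,-2,0,0,0.8,-2,0,0,0.87,-2,0,0,0.87,-2,0,0,0.87], grip=30, newtons=22)

```text
time_s: 6.6
position: [0.5216, -0.0885, 0.103]
eef_rot: [[0.783, -0.001, 0.622], [-0.622, 0.001, 0.783], [-0.002, -1.0, 0.0]]
wrist_force: [4.4, 4.8, -6.5]
width: 0.0397
```

```bash
python3 -c "
from h import *
st(); shot('wrist','w5')"
```

```text
t 6.6 jig mm [  -0.5 -150.7  103. ] yawrel -25.1 tilt [-0.001  0.001 -1.   ] Fj [ 3.2  5.7 -6.5] w 39.7 q [  8.  48.  -3. 103.   5.  30. -37.]
```

View pics/w5.png

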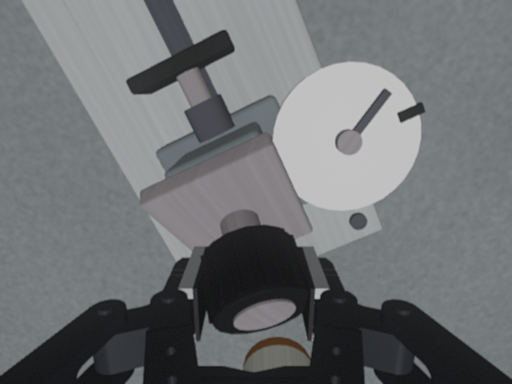

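```bash
python3 -c "
from h import *
needle(snapshot('wrist'),(348,142),(389,92),(411,111))"
```

```text
hub [  64.  -123.2   75.5] pointer by jig x 0.942 by mark 0.979
```

```bash
python3 -c "
from h import *
p=snapshot('side')
a=tow([0,-152,0])
for h in range(60,300,20): print(h,np.array(proj(p,a+[0,0,.104+h/1000])).round(0),(np.array(proj(p,a+[0,0,.104+h/1000]))-[190,160])*3, 'px/mm*3',3*361/1000/ (np.array(p['R'])@(a+[0,0,.104+h/1000])+p['t'])[2])
"; python3 -c "
import cv2
from h import *
shot('side','side5',(190,60,350,260),3)"
```

```text
60 [306. -47.] [ 347.29790356 -621.26669973] px/mm*3 -0.008656278937635712
80 [306. -47.] [ 347.28508059 -621.05920622] px/mm*3 -0.008655522263860883
100 [306. -47.] [ 347.27225986 -620.85174897] px/mm*3 -0.008654765722361174
120 [306. -47.] [ 347.25944137 -620.64432799] px/mm*3 -0.008654009313101901
140 [306. -47.] [ 347.24662512 -620.43694326] px/mm*3 -0.008653253036048391
160 [306. -47.] [ 347.23381111 -620.22959478] px/mm*3 -0.008652496891165993
180 [306. -47.] [ 347.22099934 -620.02228253] px/mm*3 -0.008651740878420055
200 [306. -47.] [ 347.20818981 -619.8150065 ] px/mm*3 -0.008650984997775949
220 [306. -47.] [ 347.19538252 -619.60776669] px/mm*3 -0.008650229249199051
240 [306. -46.] [ 347.18257746 -619.40056309] px/mm*3 -0.008649473632654755
260 [306. -46.] [ 347.16977464 -619.19339568] px/mm*3 -0.00864871814810846
280 [306. -46.] [ 347.15697406 -618.98626446] px/mm*3 -0.008647962795525582
```

View pics/side5.png

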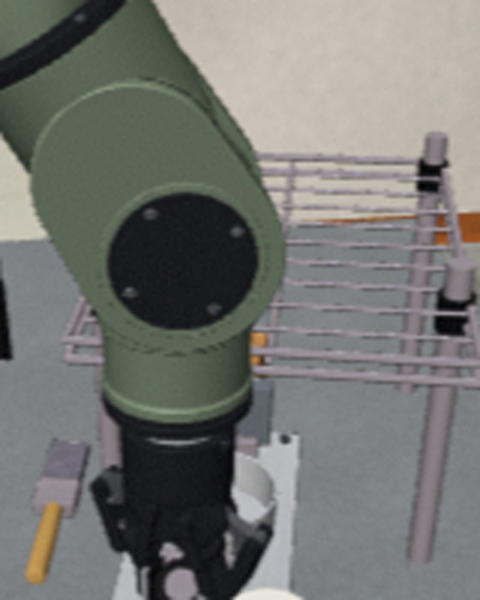

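```bash
python3 -c "
from h import *
p=snapshot('side')
a=tow([0,-.152,0])
for h in range(60,320,20): X=a+[0,0,.104+h/1000];print(h,((np.array(proj(p,X))-[190,60])*3).round(0), 'px/mm zoomed',round(3*361/1000/ (np.array(p['R'])@X+p['t'])[2],3))
"
```

```text
60 [182. 550.] px/mm zoomed 1.436
80 [181. 528.] px/mm zoomed 1.458
100 [181. 505.] px/mm zoomed 1.479
120 [181. 482.] px/mm zoomed 1.502
140 [180. 457.] px/mm zoomed 1.525
160 [180. 432.] px/mm zoomed 1.549
180 [180. 407.] px/mm zoomed 1.573
200 [180. 380.] px/mm zoomed 1.599
220 [179. 353.] px/mm zoomed 1.625
240 [179. 324.] px/mm zoomed 1.652
260 [178. 295.] px/mm zoomed 1.68
280 [178. 265.] px/mm zoomed 1.709
300 [178. 233.] px/mm zoomed 1.739
```

Call:
step_arm(rows=[0,0,0,0,0,0,0,0,0,0,0,0,0,0,0,-0.1,0,0,0,-0.2,0,0,0,-0.3,0,0,0,-0.4,0,0,0,-0.5,0,0,0,-0.6,0,0,0,-0.7,0,0,0,-0.8,0,0,0,-0.87,0,0,0,-0.87,0,0,0,-0.87], grip=62)

```text
time_s: 8.02
position: [0.5216, -0.0902, 0.1034]
eef_rot: [[0.981, 0.0, -0.194], [0.194, 0.0, 0.981], [0.0, -1.0, 0.0]]
wrist_force: [0.3, 0.2, 0.5]
width: 0.0621
```

```bash
python3 -c "
from h import *
st();plan([1,-152,104],25)"
```

```text
t 8.02 jig mm [  -0.  -152.3  103.4] yawrel 24.5 tilt [ 0.  0. -1.] Fj [0.3 0.3 0.5] w 62.1 q [ 15.  48. -17. 102.  23.  33.  -5.]
shift mm [ 1.1 -0.6 -0.2] turn rad -0.008 yaw_rel now 24.5
```

Call:
step_arm(rows=[1,0,0,0,1,0,0,0,1,0,0,0,1,0,0,0,1,0,0,0,1,0,0,0.1,1,0,0,0.2,1,0,0,0.3,0,0,0,0.4,0,0,0,0.5,0,0,0,0.52,0,0,0,0.52,0,0,0,0.52], grip=30, newtons=24)

```text
time_s: 9.1
position: [0.5229, -0.0894, 0.1037]
eef_rot: [[0.948, 0.003, 0.317], [-0.317, 0.0, 0.948], [0.002, -1.0, 0.001]]
wrist_force: [7.9, 1.5, 3.4]
width: 0.0396
```

```bash
python3 -c "
from h import *
st(); shot('wrist','w6')"
```

```text
t 9.1 jig mm [   1.1 -151.2  103.7] yawrel -5.1 tilt [ 0.003  0.    -1.   ] Fj [7.4 3.3 3.4] w 39.6 q [ 11.  48.  -9. 102.  13.  31. -24.]
```

View pics/w6.png

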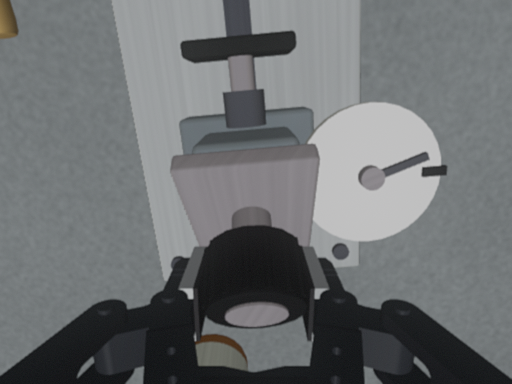

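```bash
python3 -c "
from h import *
needle(snapshot('wrist'),(372,178),(427,156),(440,171));st()
R=np.array(state()['eef_rot']); print('jig +y in tool', (R.T@J[:,1]).round(4))"
```

```text
hub [  64.9 -123.1   75.5] pointer by jig x 1.123 by mark 1.141
t 9.2 jig mm [   1.1 -151.2  103.7] yawrel -5.1 tilt [ 0.003  0.    -1.   ] Fj [6.6 4.5 2.4] w 39.5 q [ 11.  48.  -9. 102.  13.  31. -24.]
jig +y in tool [-0.0895  0.0011  0.996 ]
```

Call:
step_arm(rows=[-0.4,0,4,0,-0.7,0,8,0,-1,0,12,0,-1.4,0,16,0,-1.8,0,20,0,-2.1,0,24,0,-2.5,0,28,0,-2.7,0,30,0,-2.7,0,30,0])

```text
time_s: 9.95
position: [0.5295, -0.0617, 0.1038]
eef_rot: [[0.948, 0.002, 0.318], [-0.318, -0.002, 0.948], [0.003, -1.0, -0.001]]
wrist_force: [5.8, -8.1, 4.0]
width: 0.0395
```

```bash
python3 -c "
from h import *
st(); shot('wrist','w7');shot('side','side7',(190,120,350,320),3)"
```

```text
t 9.95 jig mm [   1.1 -122.8  103.8] yawrel -5.2 tilt [ 0.002 -0.002 -1.   ] Fj [ 7.5 -6.5  4. ] w 39.5 q [  8.  48.  -8. 102.  12.  31. -27.]
```

View pics/w7.png

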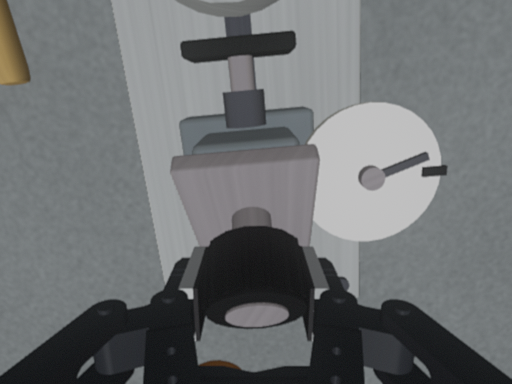

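View pics/side7.png

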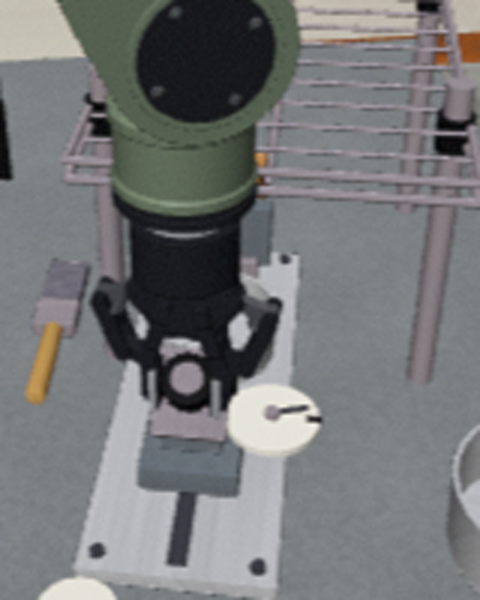

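Call:
step_arm(rows=[-0.2,0,2,0,-0.4,0,4,0,-0.5,0,6,0,-0.7,0,8,0,-0.9,0,10,0,-1.1,0,12,0])

```text
time_s: 10.55
position: [0.5321, -0.0507, 0.1038]
eef_rot: [[0.948, 0.002, 0.319], [-0.319, -0.002, 0.948], [0.003, -1.0, -0.002]]
wrist_force: [5.3, -13.1, 4.6]
width: 0.0394
```

```bash
python3 -c "
from h import *
st(); shot('wrist','w8');shot('side','side8',(190,120,350,320),3)"
```

```text
t 10.55 jig mm [   1.1 -111.5  103.8] yawrel -5.3 tilt [ 0.002 -0.002 -1.   ] Fj [  8.1 -11.5   4.6] w 39.4 q [  6.  48.  -8. 102.  12.  31. -28.]
```

View pics/w8.png

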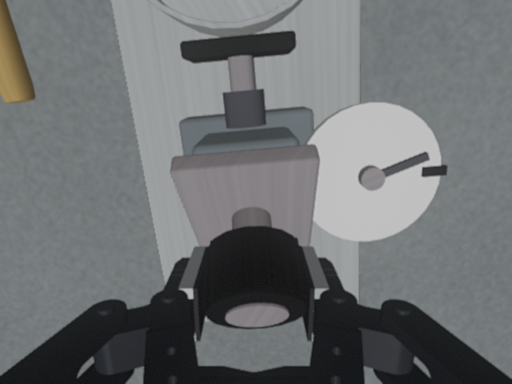

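Call:
step_arm(rows=[-0.1,0,1,0,-0.2,0,2,0,-0.3,0,3,0,-0.4,0,4,0,-0.4,0,5,0])

```text
time_s: 11.07
position: [0.5333, -0.046, 0.1037]
eef_rot: [[0.948, 0.002, 0.319], [-0.319, -0.003, 0.948], [0.002, -1.0, -0.002]]
wrist_force: [4.0, -13.1, 5.7]
width: 0.0393
```

```bash
python3 -c "
from h import *
st(); shot('wrist','w9')"
```

```text
t 11.07 jig mm [   1.1 -106.6  103.7] yawrel -5.3 tilt [ 0.002 -0.003 -1.   ] Fj [  6.9 -11.8   5.7] w 39.3 q [  6.  48.  -8. 101.  12.  31. -28.]
```

Call:
step_arm(rows=[-0.1,0,1,0,-0.2,0,2,0,-0.3,0,3,0])

```text
time_s: 11.37
position: [0.534, -0.0431, 0.1038]
eef_rot: [[0.948, 0.002, 0.319], [-0.319, -0.003, 0.948], [0.003, -1.0, -0.002]]
wrist_force: [5.3, -13.3, 5.0]
width: 0.0393
```

```bash
python3 -c "
from h import *
st(); shot('wrist','w10')"
```

```text
t 11.37 jig mm [   1.1 -103.7  103.8] yawrel -5.3 tilt [ 0.002 -0.003 -1.   ] Fj [  8.2 -11.7   5. ] w 39.3 q [  5.  48.  -8. 101.  11.  31. -28.]
```

View pics/w10.png

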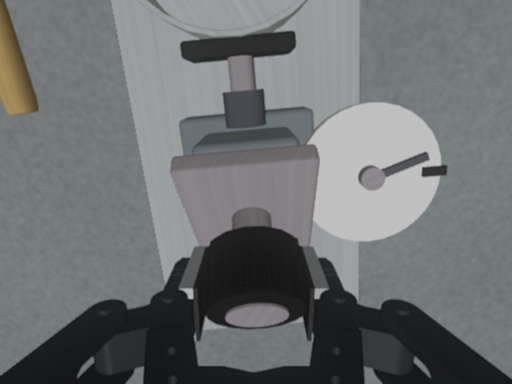

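Call:
step_arm(rows=[-0.1,0,1,0,-0.2,0,2,0,-0.3,0,3,0])

```text
time_s: 11.67
position: [0.5347, -0.0402, 0.1038]
eef_rot: [[0.948, 0.002, 0.319], [-0.319, -0.003, 0.948], [0.003, -1.0, -0.002]]
wrist_force: [5.9, -13.5, 5.8]
width: 0.0395
```

```bash
python3 -c "
from h import *
st(); shot('wrist','w11')"
```

```text
t 11.67 jig mm [   1.1 -100.6  103.8] yawrel -5.3 tilt [ 0.002 -0.003 -1.   ] Fj [  8.8 -11.8   5.8] w 39.5 q [  5.  48.  -8. 101.  11.  31. -29.]
```

Call:
step_arm(rows=[-0.1,0,1,0,-0.2,0,2,0,-0.3,0,3,0])

```text
time_s: 11.97
position: [0.5354, -0.0372, 0.1038]
eef_rot: [[0.948, 0.002, 0.319], [-0.319, -0.003, 0.948], [0.003, -1.0, -0.002]]
wrist_force: [5.1, -13.3, 5.2]
width: 0.0395
```

```bash
python3 -c "
from h import *
st(); shot('wrist','w12')
import cv2
for n in (8,10,11,12):
    a=cv2.imread(f'pics/w{n}.png')[0:130,130:330]; cv2.imwrite(f'pics/wc{n}.png',a)
cv2.imwrite('pics/cmp1.png',cv2.resize(np.vstack([np.hstack([cv2.imread(f'pics/wc{n}.png') for n in (8,10)]),np.hstack([cv2.imread(f'pics/wc{n}.png') for n in (11,12)])]),None,fx=2,fy=2,interpolation=cv2.INTER_CUBIC))"
```

```text
t 11.97 jig mm [  1.1 -97.6 103.8] yawrel -5.3 tilt [ 0.002 -0.003 -1.   ] Fj [  8.  -11.8   5.2] w 39.5 q [  5.  48.  -8. 101.  11.  32. -29.]
```

View pics/cmp1.png

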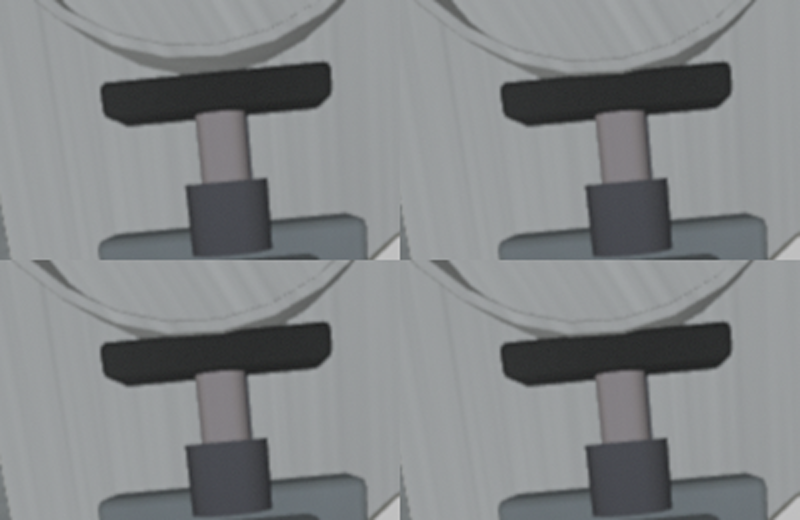

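Call:
step_arm(rows=[-0.1,0,1,0,-0.2,0,2,0,-0.3,0,3,0])

```text
time_s: 12.27
position: [0.5361, -0.0343, 0.1038]
eef_rot: [[0.948, 0.002, 0.319], [-0.319, -0.003, 0.948], [0.003, -1.0, -0.002]]
wrist_force: [5.6, -14.8, 3.9]
width: 0.0392
```

```bash
python3 -c "
from h import *
st(); shot('wrist','w13');p=shot('side','side13',(190,120,350,320),3)"
```

```text
t 12.27 jig mm [  1.2 -94.6 103.8] yawrel -5.3 tilt [ 0.002 -0.003 -1.   ] Fj [  8.9 -13.1   3.9] w 39.2 q [  4.  48.  -8. 101.  11.  32. -29.]
```

View pics/w13.png

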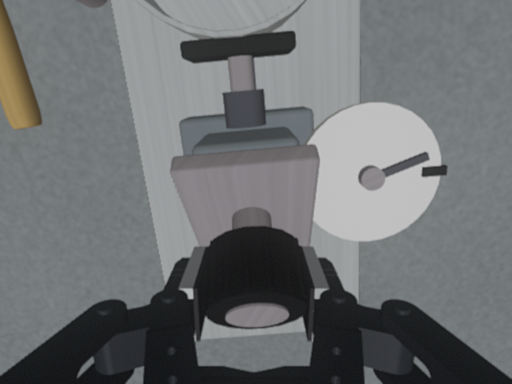

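View pics/side13.png

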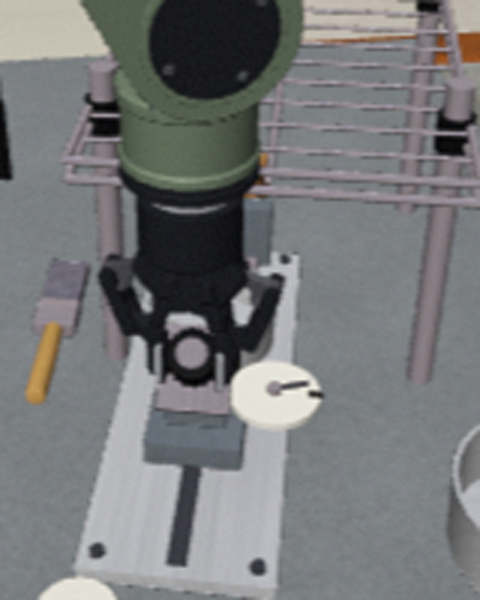

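Call:
step_arm(rows=[-0.1,0,1,0,-0.2,0,2,0])

```text
time_s: 12.53
position: [0.5365, -0.0324, 0.1038]
eef_rot: [[0.948, 0.002, 0.319], [-0.319, -0.003, 0.948], [0.003, -1.0, -0.002]]
wrist_force: [6.4, -14.0, 4.5]
width: 0.0395
```

```bash
python3 -c "
from h import *
st(); shot('wrist','w14')"
```

```text
t 12.53 jig mm [  1.1 -92.6 103.8] yawrel -5.3 tilt [ 0.002 -0.003 -1.   ] Fj [  9.5 -12.2   4.5] w 39.5 q [  4.  48.  -8. 101.  11.  32. -29.]
```

Call:
step_arm(rows=[-0.1,0,1,0,-0.2,0,2,0])

```text
time_s: 12.75
position: [0.537, -0.0304, 0.1038]
eef_rot: [[0.948, 0.002, 0.319], [-0.319, -0.003, 0.948], [0.003, -1.0, -0.002]]
wrist_force: [5.6, -14.1, 4.7]
width: 0.0397
```

```bash
python3 -c "
from h import *
st(); shot('wrist','w15')"
```

```text
t 12.75 jig mm [  1.1 -90.6 103.8] yawrel -5.3 tilt [ 0.002 -0.003 -1.   ] Fj [  8.7 -12.4   4.7] w 39.7 q [  4.  48.  -8. 101.  11.  32. -29.]
```

Call:
step_arm(rows=[-0.1,0,1,0,-0.2,0,2,0])

```text
time_s: 12.97
position: [0.5374, -0.0289, 0.1038]
eef_rot: [[0.948, 0.002, 0.32], [-0.32, -0.003, 0.948], [0.003, -1.0, -0.002]]
wrist_force: [4.9, -15.9, 5.3]
width: 0.0392
```

```bash
python3 -c "
from h import *
st(); shot('wrist','w16')"
```

```text
t 12.97 jig mm [  1.2 -89.  103.8] yawrel -5.3 tilt [ 0.002 -0.003 -1.   ] Fj [  8.5 -14.4   5.3] w 39.2 q [  4.  48.  -8. 101.  11.  32. -30.]
```

Call:
step_arm(rows=[-0.1,0,1,0,-0.2,0,2,0])

```text
time_s: 13.18
position: [0.5378, -0.0271, 0.1038]
eef_rot: [[0.948, 0.002, 0.32], [-0.32, -0.003, 0.948], [0.003, -1.0, -0.003]]
wrist_force: [5.8, -18.2, 5.9]
width: 0.0393
```

```bash
python3 -c "
from h import *
st(); shot('wrist','w17')"
```

```text
t 13.18 jig mm [  1.2 -87.2 103.8] yawrel -5.3 tilt [ 0.002 -0.003 -1.   ] Fj [  9.8 -16.4   5.9] w 39.3 q [  3.  48.  -8. 101.  11.  32. -30.]
```

View pics/w17.png

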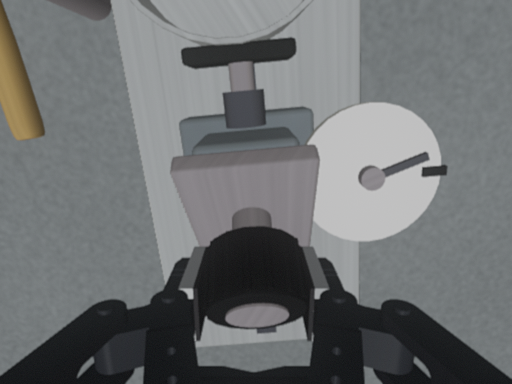

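```bash
cat >> h.py <<'E'
def padshift(n,ref=13):
    g=lambda k:cv2.imread(f'pics/w{k}.png',0).astype(np.float32)
    a,b=g(ref),g(n); out=[]
    for (x0,y0,x1,y1) in ((178,42,230,66),(245,42,300,66),(172,100,320,160)):   # pad lower halves; carriage
        r=cv2.matchTemplate(b[max(0,y0-20):y1+20,x0-5:x1+5],a[y0:y1,x0:x1],cv2.TM_SQDIFF)
        _,_,m,_=cv2.minMaxLoc(r);i=m[1]; 
        f=0
        if 0<i<r.shape[0]-1:
            c=r[i-1:i+2,m[0]]; f=(c[0]-c[2])/(2*(c[0]-2*c[1]+c[2]))
        out.append(round(float(i+f-min(20,y0)),2))
    print(n,"pad L,R shift px; carriage px",out)
E
python3 -c "
from h import *
for n in (11,12,13,14,15,16,17): padshift(n)
p=snapshot('wrist')
# px per mm of pad in y
a=tow([0,-.0475+.064,.056]);b=tow([0,-.0475+.054,.056]);print(proj(p,a),proj(p,b))"
```

```text
11 pad L,R shift px; carriage px [-0.0, 0.0, -0.01]
12 pad L,R shift px; carriage px [0.01, 0.0, -0.01]
13 pad L,R shift px; carriage px [0.01, 0.0, -0.0]
14 pad L,R shift px; carriage px [0.02, -0.01, 0.0]
15 pad L,R shift px; carriage px [0.03, -0.01, -0.0]
16 pad L,R shift px; carriage px [2.51, 2.48, 0.04]
17 pad L,R shift px; carriage px [5.79, 5.72, 0.05]
[np.float64(232.35243792317868), np.float64(35.68468375055866)] [np.float64(234.46989722877225), np.float64(56.84596436555347)]
```

Call:
step_arm(rows=[-0.1,0,1,0,-0.2,0,2,0,-0.3,0,3,0,-0.3,0,3.5,0,-0.3,0,3.5,0])

```text
time_s: 13.7
position: [0.5383, -0.0248, 0.1038]
eef_rot: [[0.947, 0.001, 0.321], [-0.321, -0.005, 0.947], [0.003, -1.0, -0.004]]
wrist_force: [1.5, -27.1, 6.6]
width: 0.0396
```

```bash
python3 -c "
from h import *
st(); shot('wrist','w18');padshift(18)"
```

```text
t 13.7 jig mm [  1.1 -84.9 103.8] yawrel -5.4 tilt [ 0.001 -0.005 -1.   ] Fj [  7.7 -26.    6.6] w 39.6 q [  3.  48.  -7. 101.  11.  32. -30.]
18 pad L,R shift px; carriage px [9.82, 9.37, -0.23]
```

Call:
step_arm(rows=[0.1,0,-1,0,0.2,0,-2,0,0.2,0,-2,0])

```text
time_s: 14.0
position: [0.5383, -0.0248, 0.1038]
eef_rot: [[0.948, 0.002, 0.319], [-0.319, -0.002, 0.948], [0.003, -1.0, -0.001]]
wrist_force: [7.1, -12.2, 3.7]
width: 0.0395
```

```bash
python3 -c "
from h import *
st(); shot('wrist','w19');padshift(19);plan([1,-92,107],18)"
```

```text
t 14.0 jig mm [  1.2 -84.9 103.8] yawrel -5.3 tilt [ 0.002 -0.002 -1.   ] Fj [  9.8 -10.2   3.7] w 39.5 q [  3.  48.  -8. 101.  11.  32. -30.]
19 pad L,R shift px; carriage px [10.11, 9.86, 0.02]
shift mm [ 0.5 -3.2 -7.1] turn rad -0.406 yaw_rel now -5.3
```

Call:
step_arm(rows=[0,0,0,0,0,0,0,0,0,0,0,0,0,0,0,0,0,-1,-3,-0.1,0,-2,-5,-0.2,0,-3,-7,-0.3,0,-3,-7,-0.4,0,-3,-7,-0.4,0,-3,-7,-0.4], grip=60)

```text
time_s: 14.88
position: [0.5352, -0.0297, 0.1063]
eef_rot: [[0.997, -0.0, -0.074], [0.074, 0.0, 0.997], [0.0, -1.0, 0.0]]
wrist_force: [-0.5, -1.5, -0.5]
width: 0.0598
```

```bash
python3 -c "
from h import *
st(); shot('wrist','w20');plan([1,-92,107],18)"
```

```text
t 14.88 jig mm [ -0.8 -90.3 106.3] yawrel 17.6 tilt [-0.  0. -1.] Fj [-0.2 -1.6 -0.5] w 59.8 q [  7.  48. -14. 101.  19.  33. -14.]
shift mm [ 1.2 -0.7 -2.2] turn rad -0.008 yaw_rel now 17.6
```

View pics/w20.png

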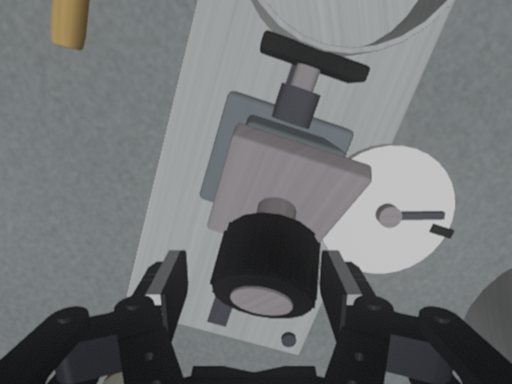

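Call:
step_arm(rows=[1.5,0,-1.5,0,1.5,0,-1.5,0,1.5,0,-1.5,0,1.5,0,-1.5,0,1.5,0,-1.5,0,1.5,0,-1.5,0], grip=30, newtons=24)

```text
time_s: 15.43
position: [0.5399, -0.0311, 0.1072]
eef_rot: [[0.997, 0.007, -0.075], [0.075, 0.0, 0.997], [0.007, -1.0, -0.0]]
wrist_force: [15.7, -1.9, 0.3]
width: 0.0409
```

```bash
python3 -c "
from h import *
st()"
```

```text
t 15.43 jig mm [  4.1 -90.6 107.2] yawrel 17.7 tilt [ 0.007  0.    -1.   ] Fj [15.7  1.8  0.3] w 40.9 q [  7.  48. -14. 100.  19.  33. -14.]
```

Call:
step_arm(rows=[1,0,0,0.1,0.5,0,0,0.2,0,0,0,0.3,-0.5,0,0,0.4,-1,0,0.5,0.5,-1.3,0,0.5,0.57,-1.3,0,0.5,0.57,-1.3,0,0.5,0.57])

```text
time_s: 16.1
position: [0.5352, -0.031, 0.1067]
eef_rot: [[0.88, -0.001, 0.474], [-0.474, -0.001, 0.88], [-0.0, -1.0, -0.001]]
wrist_force: [-2.5, -3.2, 10.8]
width: 0.0393
```

```bash
python3 -c "
from h import *
st(); shot('wrist','w21');shot('side','side21',(190,120,350,320),3)"
```

```text
t 16.1 jig mm [ -0.5 -91.5 106.7] yawrel -15.0 tilt [-0.001 -0.001 -1.   ] Fj [-1.7 -3.6 10.8] w 39.3 q [  3.  48.  -5. 101.   8.  32. -36.]
```

View pics/w21.png

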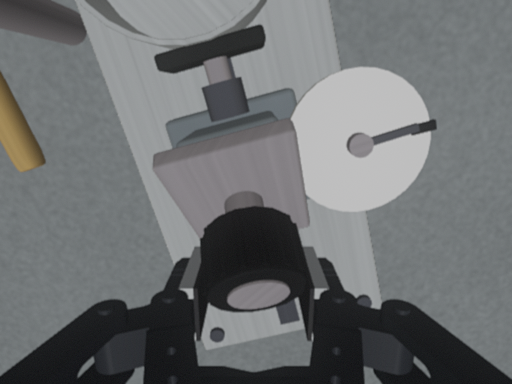

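View pics/side21.png

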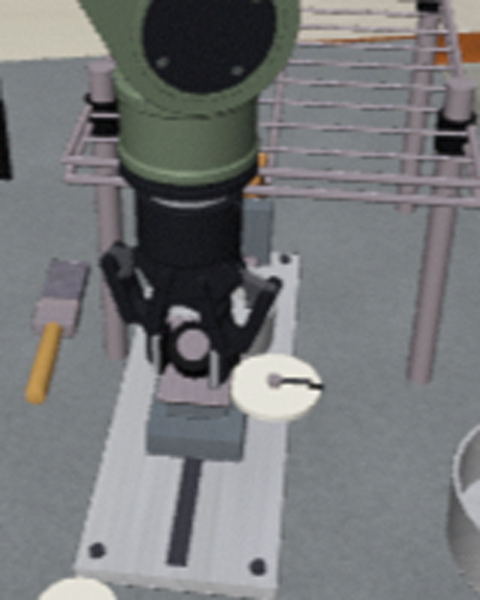

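```bash
python3 -c "
from h import *
p=snapshot('wrist')
needle(p,(360,144.5),(414,128.5),(428,125.5))
print((1000*toj(onz(p,360,144.5,.0755))).round(1))
a=cv2.imread('pics/w21.png')[0:220,140:450];cv2.imwrite('pics/w21c.png',cv2.resize(a,None,fx=2.5,fy=2.5,interpolation=cv2.INTER_CUBIC))
st()"
```

```text
hub [ 64.7 -56.8  75.5] pointer by jig x 1.404 by mark 1.424
[ 64.7 -56.8  75.5]
t 16.25 jig mm [ -0.5 -91.5 106.7] yawrel -14.9 tilt [-0.001 -0.001 -1.   ] Fj [-2.6 -3.1 10.7] w 39.4 q [  3.  48.  -5. 101.   8.  32. -36.]
```

View pics/w21c.png

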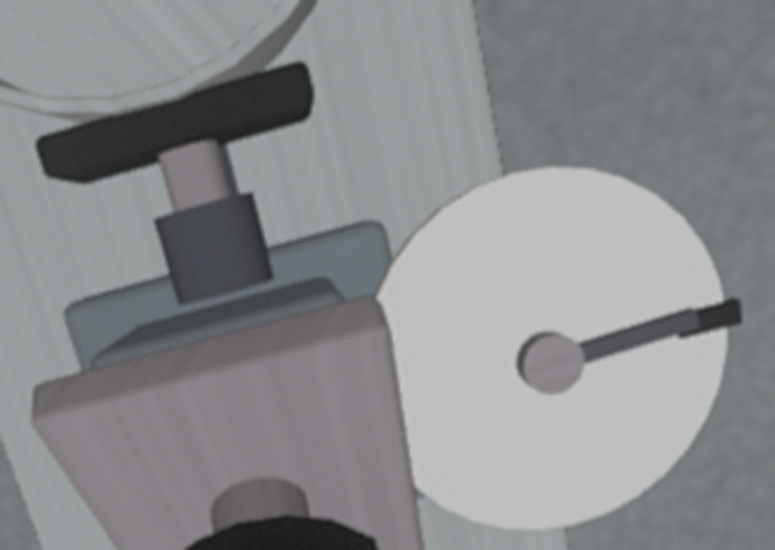

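Call:
step_arm(rows=[0,0,0,0,0,0,0,0,0,0,0,0,0,0,0,0,0,0,0,0], grip=62)

```text
time_s: 16.67
position: [0.5354, -0.0306, 0.1063]
eef_rot: [[0.881, -0.0, 0.473], [-0.473, 0.0, 0.881], [-0.0, -1.0, 0.0]]
wrist_force: [0.5, 0.1, -0.0]
width: 0.0619
```

```bash
python3 -c "
from h import *
st();shot('wrist','w22')
p=snapshot('wrist');R=np.array(state()['eef_rot']); print('jig -y in tool', (-R.T@J[:,1]).round(3))"
```

```text
t 16.67 jig mm [ -0.3 -91.1 106.3] yawrel -14.9 tilt [-0.  0. -1.] Fj [ 0.5  0.2 -0. ] w 61.9 q [  3.  48.  -5. 101.   8.  32. -36.]
jig -y in tool [ 0.256 -0.    -0.967]
```

View pics/w22.png

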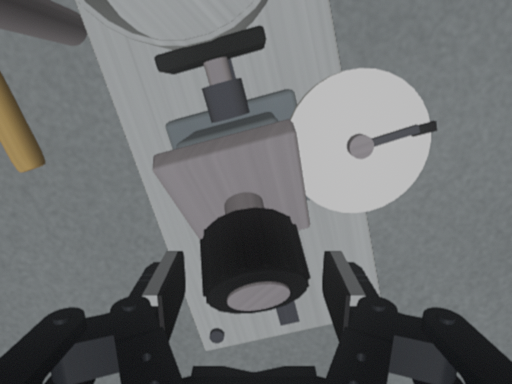

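Call:
step_arm(rows=[2,-5,-8,0,4,-20,-16,0,6,-45,-24,0,8,-75,-32,0,10,-105,-40,0,12,-125,-50,0,12,-125,-50,0,12,-125,-50,0])

```text
time_s: 17.43
position: [0.5223, -0.0814, 0.2322]
eef_rot: [[0.881, 0.002, 0.474], [-0.474, -0.0, 0.881], [0.002, -1.0, 0.0]]
wrist_force: [-0.0, 0.4, -1.4]
width: 0.062
```

```bash
python3 -c "
from h import *
st();shot('wrist','w23');shot('side','side23',(180,100,350,320),2.7);shot('scene','sc23',None,1.5)
"
```

```text
t 17.43 jig mm [  -1.4 -143.6  232.2] yawrel -14.9 tilt [ 0.002 -0.    -1.   ] Fj [-0.1  0.4 -1.4] w 62.0 q [ 10.  36.  -8.  95.   6.  49. -29.]
```

View pics/w23.png

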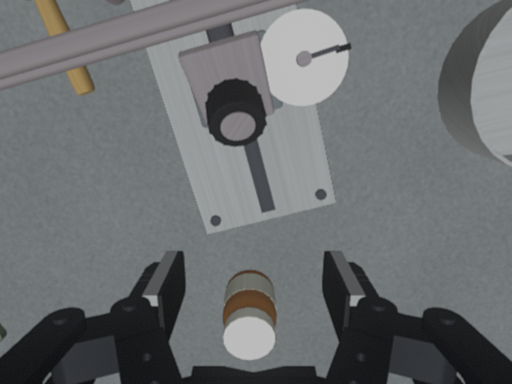

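View pics/side23.png

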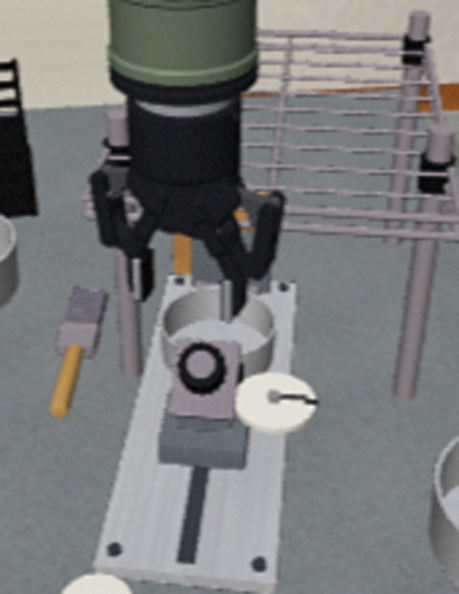

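View pics/sc23.png

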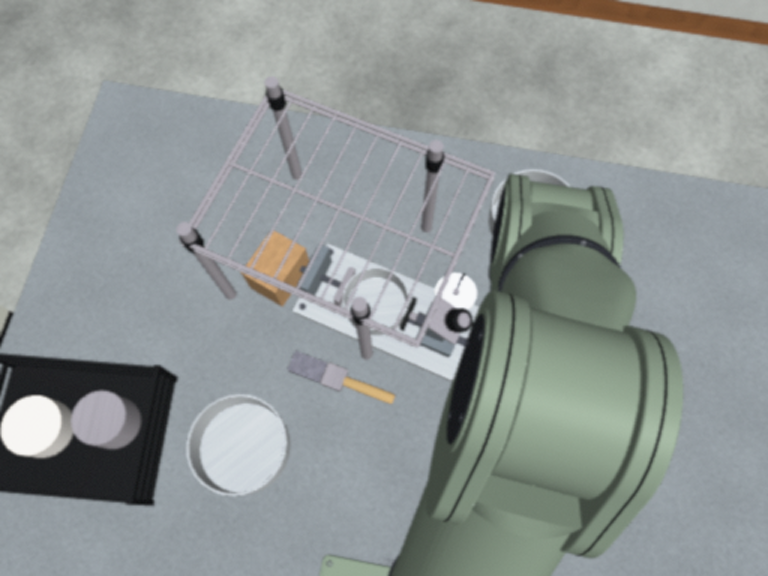

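```bash
python3 -c "
from h import *
p=snapshot('wrist');needle(p,(304,59),(336,50),(347,47))
D=lambda a,b:(a/2.7+180-.3,b/2.7+100-.3)
needle(snapshot('side'),D(274,396),D(306,399),D(317,402))
a=p['frame'][0:120,220:380,::-1];cv2.imwrite('pics/w24.png',cv2.resize(np.ascontiguousarray(a),None,fx=5,fy=5,interpolation=cv2.INTER_CUBIC))"
```

```text
hub [ 63.1 -55.7  75.5] pointer by jig x 1.439 by mark 1.438
hub [ 61.7 -54.7  75.5] pointer by jig x 1.462 by mark 1.373
```

View pics/w24.png

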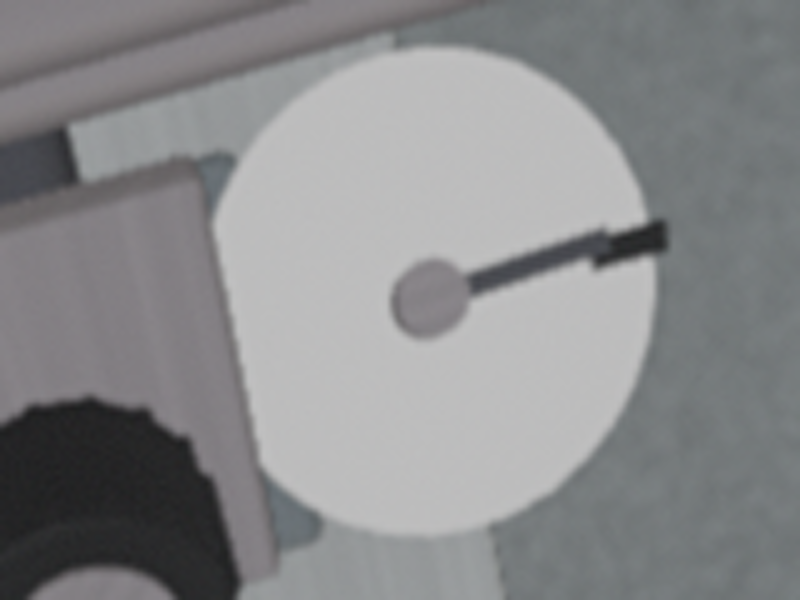

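```bash
python3 -c "
from h import *
p=snapshot('wrist')
f=lambda a,b:(a/5+220-.4,b/5-.4)
for z in(.0755,.08):
  needle(p,f(475,284),f(600,241),None,z); needle(p,f(430,299),f(600,241),f(631,244),z)
"
```

```text
hub [ 71.9 -55.8  75.5] pointer by jig x 1.383 by mark None
hub [ 64.4 -56.1  75.5] pointer by jig x 1.386 by mark 1.38
hub [ 71. -56.  80.] pointer by jig x 1.383 by mark None
hub [ 63.7 -56.3  80. ] pointer by jig x 1.386 by mark 1.38
```

```bash
python3 -c "
from h import *
print(finish_job());st()"
```

```text
the job is handed in; nothing more can be done
None
the job is handed in; nothing more can be done
```

I handed the job in at about 17.5 s: the tin is held against the back stop, the needle is over the mark, and the gripper is open and clear. No verdict was reported.

**How it was done:**
- **Turning first:** The moves could not tilt the gripper. I turned the knob clockwise in several short vertical grips, out where the deck was clear, until the needle read about 1.13.
- **Pressing the tin:** I then slid the carriage in by the gripped knob until the tin met the stop and the pad gave.
- **Last turn:** After regripping a few millimetres further back, I turned the needle onto the mark, let go and lifted away.

**Last checks:**
- **Pad:** It was about 4.7 mm in by the wrist picture, or roughly 5.9 N, which is a little short of halfway. Push force and picture agreed at 2.7 mm in. The carriage's place was unchanged within measuring error after the knob turn and after release.
- **Needle:** Readings ran from 1.37 to 1.46, and the most careful one gave about 1.385. All lie inside the 1.32 to 1.56 band, but the lower ones leave a margin of only about 0.05 to 0.07 rad.
- **Deck contact:** At the end of the slide the push rose to 26 N, about 9 N more than the pad explains. The wrist probably touched the deck edge there, so I stopped pressing and backed off. That is why the pad is not quite at 6 mm.
- **Bystanders:** The carton, jar and brush looked undisturbed in the pictures; I did not measure them again.

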